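# Refit a peristaltic pump rotor on its spindle flat and hold it for the set-screw

### The arm

A 6-joint arm with a two-finger parallel gripper is mounted at the origin on the work surface. World frame = base frame: x ahead of the robot, y to its left, z up, the work surface at z = 0. Lengths are in m, angles in rad, forces in N, time in s.
With the tool pointing down it reaches from about 0.275 to 0.825 m from the base axis. Payload 4.9 kg.
Tool frame: the origin (TCP) lies on the centre line of the jaws, within the pads' length; the fingertips stand 25 mm ahead of it and the grasp point (between the pads) lies 6 mm ahead of it; z points along the fingers, y is the line along which they close (so a half turn about z gives the same grasp; the last joint's range is limited). The gripper opens to 85 mm and grips with 20 to 120 N. Pads are 22 mm wide; open, the fingers measure 114 mm over their backs; the gripper's body (76 mm by 85 mm) begins 54 mm behind the grasp point. The pads swing forward as they close: fully open they stand 13 mm farther back than shut.
Start: joints at [-1.353, 0.326, -0.193, 1.052, 0, 1.437], TCP at [0.19, -0.516, 0.256] pointing down, gripper open.
Joint ranges: [-2.65, 2.65], [-0.97, 1.79], [-1.3, 1.35], [-1.93, 2.1], [-1.47, 1.37], [-3.14, 3.14]. Speed limits (rad/s): [2.57, 2.57, 3.14, 3.14, 3.14, 3.14].

### API

Orientations are given as a unit quaternion [w, x, y, z].
In Python, from plant import manip gives the robot as it stands. Calls block until the motion is done:
- manip.move_to(position, orientation): joint-space move of the TCP to a pose.
- manip.line_to(position, vel=0.15, ori=None, force_limit=None): straight line of the TCP; ori=None keeps the orientation; vel is the mean speed in m/s. With force_limit (N) it stops when the force on the tool has changed by that much, and returns True; else False.
- manip.goto_joints(angles): joint-space move.
- manip.command_gripper(opening, newtons=None): finger opening in m; newtons is the grip in N (None keeps the last); returns when the fingers have stopped.
- manip.dwell(seconds).
- manip.inverse_kinematics(position, orientation): joint angles nearest the present ones, or None.
- manip.observe(): the state.
- manip.capture(name): name is "scene" or "top" or "wrist"; returns a dict with "image" (480x640x3 uint8, red, green, blue), "intrinsics" (3x3 intrinsics, pixels), "k1" (the pictures are not rectified: a ray, as slopes to the right and down, at radius r is drawn at 1 + k1 r^2 times it, then the intrinsics apply), "R" (3x3) and "t" (3): a world point X has camera coordinates R X + t. Camera axes: x right, y down, z forward; pixel columns grow to the right and rows downward; lengths in m; the calibration is good to about 2 mm. A picture is of the moment at which its call begins. There is no depth.
A pose or a line that the arm cannot do raises manip.Unreachable and nothing moves.
- manip.job_done(): hands the job in; it is judged then, once.
Trained networks look in a picture, given as the dict that the camera call returned (one of the last four; its "shot" number tells which), for a name from the list of things; names that differ only in an ending like _2 or _b are one class to them, and where a whole thing is asked for, a point or a joint stands for the part that bears it (a point fixed in the world has none). Each returns a list of dicts, best first, with "score" (0 to 1); they miss things now and then, are a little off and sometimes report something else, mostly with a low value. They report only what shows in the picture. A call takes as long as a camera call. They do not tell look-alikes from the thing itself.
- manip.boxes_of(picture, thing): "extent" ([centre column, centre row, width, height] in pixels, round what is visible of it).
The state is a dict: "clock": time; "joints": joint angles; "dq": joint speeds; "effort": joint torques, N m; "ee_pos": TCP position; "tcp_rot": TCP orientation; "ft_force": force on the tool from outside, world axes, zero at the start; "wrist_torque": the same for the moment, N m; "opening": finger opening in m; "finger_force": force on a finger pad.
Only numpy, scipy, OpenCV 4.12 (cv2) and the standard library are available. Lean on these libraries where they do the work, as an engineer would, in place of code of your own. Each camera call takes 0.05 s, during which the arm holds its last target. There are 200 camera calls.

### The job

The dosing pump lies on its back, its bare spindle pointing up inside the horseshoe-shaped head. Turn the spindle with your fingers until you feel its flat between them, facing squarely out of the open side of the head; then pick up the roller rotor and lower it onto the spindle, set-screw over that flat, until it sits fully home on the shoulder. Finish still gripping the rotor and pressing it down firmly, so that I can reach in through the open side and tighten the screw, and leave the other things on the bench alone.

Things in the scene. Friction and masses are not known exactly. Their poses are not given: they have to be found in the camera images.
- pump: Peristaltic dosing pump on its back: white case 200 x 130 mm, 85 mm high, fixed to the bench, its face (display, knob, pump head) upwards. Origin: centre of its underside, on the bench; z up; x along the long side, from the display towards the spindle and out of the open side of the pump head. The spindle's axis stands at x = 45 mm, y = 0.
- head_open (a point): Middle of the mouth of the pump head, 42 mm from the spindle's axis towards the pump's x, 19 mm above the face. The head is an aluminium horseshoe wall round the spindle, 24 mm high above the face: inner radius 40 mm, 15 mm thick, closed on the display side, open 80 mm wide here. Fingers clear it if their tips stay more than 24 mm above the face.
- spindle: Upright steel spindle; turns endlessly both ways, stiffly (0.05 N m), stays where left. Origin: on its axis, level with the pump's face (85 mm above the bench); z up, x is where its flat faces, to be brought to the pump's x. Shoulder 22 mm wide, 6 mm high; above it the D-shaped shaft, 14 mm diameter, one flat all along (10.5 mm across it), top 48 mm above the face, chamfered 2 mm.
- flat: The flat on the spindle's side, full length of the shaft; turns with it. Origin: middle of the flat, 3.5 mm from the axis, 38 mm above the pump's face; z up, x outwards from the flat. Pinched across the flat (one finger within about 0.8 rad of facing it), the shaft turns by itself until the flat lies on that finger; the fingers then stand about 10 mm apart instead of 14.
- rotor: Loose roller rotor, 0.11 to 0.2 kg, upright on the bench. Origin: centre of its underside; z up, x along the set-screw. Flange 64 mm wide, 5 mm thick; three black rollers 16 mm wide, 23 mm from the axis at 60, 180, 300 degrees from x, tops 20.5 mm up; hub 54 mm high, 28 mm diameter, with two flats 24 mm apart. Bore 15.4 mm right through. Home, its underside is 6 mm above the pump's face.
- hub (a point): Grip point on the rotor's axis, 42 mm above its underside, between the hub's two spanner flats: 24 mm apart, 14 mm wide, facing the rotor's +y and -y. Pinch them along the rotor's y with the fingertips above the rollers' tops.
- screw (a point): Outer end of the steel set-screw's head, 25 mm from the rotor's axis, 13 mm above its underside, between two rollers. Its inner tip stands 4.7 mm from the axis in the bore, so the rotor goes down only with the screw more or less over the spindle's flat (within about 0.5 rad); otherwise it stops about 31 mm too high.
- burner: Bunsen burner, 149 mm tall on a round foot of 76 mm, upright on the bench; origin under its foot. Leave alone.
- beaker: Empty glass beaker, 68 mm wide, 85 mm high; origin under its foot. Leave alone.
- hex_key: L-shaped steel hex key, 105 x 35 mm, 5 mm thick, lying on the bench beyond the pump; origin on the underside, halfway along its long leg. Leave alone.
- tongs: Dark crucible tongs, 195 mm long, 7 mm thick, lying on the bench; origin on the underside, at the pivot. Leave alone.
Mind the look-alikes: they are no part of the job. What is meant by the pump is not pink or purple, and is the larger of those in its own colour.

How it is judged:
By the outcome, as a careful person would: the job done as asked, in the order asked, and still so for the second after the job is handed in, while the arm keeps its last pose, push and grip.
It also fails if it takes over 61 s, if anything falls off the work surface, if the arm or the gripper's body presses on something with over 40 N, if the wrist force passes 120 N, or if a joint passes its speed limit or range.

## Working session

There is one attempt and no reset: what is moved stays moved. The work goes in short steps, each a Python script; the robot and the scene stay as the last script left them, time stands still between calls to the robot, and variables do not carry over. Pictures are saved under pics/ and viewed, at most 10 in all, crops included, and the job is handed in when it is done.

```bash
mkdir -p pics; ls
cat > h.py <<'E'
import numpy as np, cv2
from plant import manip
def save(c,n,crop=None,scale=1):
    im=c["image"][:,:,::-1]
    if crop: x0,y0,x1,y1=crop; im=im[y0:y1,x0:x1]
    im=cv2.resize(im,None,fx=scale,fy=scale,interpolation=cv2.INTER_CUBIC) if scale!=1 else im
    cv2.imwrite(f"pics/{n}.png",im)
def ray(c,u,v):
    K=c["intrinsics"];d=np.array([c["k1"],0,0,0.])
    p=cv2.undistortPoints(np.array([[[u,v]]],float),np.array(K,float),d)[0,0]
    R=np.array(c["R"]);t=np.array(c["t"])
    return -R.T@t, R.T@np.array([p[0],p[1],1.])
def onz(c,u,v,z):
    o,d=ray(c,u,v); return o+d*(z-o[2])/d[2]
def proj(c,X):
    X=np.atleast_2d(np.array(X,float))
    r,_=cv2.Rodrigues(np.array(c["R"],float))
    return cv2.projectPoints(X.reshape(-1,1,3),r,np.array(c["t"],float),np.array(c["intrinsics"],float),np.array([c["k1"],0,0,0.]))[0][:,0]
E
python3 - <<'E'
from h import *
s=manip.capture("scene");t=manip.capture("top")
save(s,"scene1");save(t,"top1")
for n,c in (("scene",s),("top",t)):
    print(n,"cam",ray(c,320,240)[0].round(3), np.array(c["R"]).round(2).tolist())
    for k in ("pump","rotor","spindle","flat","screw","hub","hex_key","burner","beaker","tongs"):
        print(k,[(round(d["score"],2),[int(x) for x in d["extent"]]) for d in manip.boxes_of(c,k)])
E
```

```text
pics
scene cam [ 1.366 -0.968  1.386] [[0.76, 0.65, -0.02], [0.46, -0.56, -0.69], [-0.46, 0.52, -0.72]]
pump [(0.86, [214, 259, 56, 46]), (0.86, [327, 350, 59, 47]), (0.77, [140, 312, 89, 75]), (0.71, [281, 287, 81, 67])]
rotor [(0.65, [326, 215, 22, 19])]
spindle [(0.72, [218, 354, 57, 35]), (0.57, [298, 275, 9, 13]), (0.48, [153, 303, 8, 11]), (0.44, [341, 341, 8, 11])]
flat [(0.65, [224, 357, 53, 34])]
screw [(0.68, [326, 218, 14, 19])]
hub [(0.72, [324, 215, 19, 17])]
hex_key [(0.65, [394, 269, 3, 9])]
burner [(0.92, [408, 172, 27, 44])]
beaker []
tongs [(0.57, [219, 354, 62, 43])]
top cam [ 0.29  -0.057  1.609] [[-0.02, -1.0, -0.0], [-0.99, 0.02, -0.16], [0.16, 0.0, -0.99]]
pump [(0.94, [418, 149, 62, 60]), (0.82, [525, 324, 73, 88]), (0.58, [401, 236, 75, 92]), (0.49, [276, 279, 19, 24])]
rotor [(0.59, [276, 279, 23, 27])]
spindle [(0.57, [395, 212, 4, 10]), (0.4, [527, 305, 5, 7])]
flat []
screw [(0.83, [279, 277, 26, 28])]
hub [(0.81, [276, 279, 21, 21]), (0.36, [395, 213, 9, 9])]
hex_key [(0.56, [299, 165, 26, 7]), (0.29, [393, 210, 3, 3])]
burner [(0.84, [154, 238, 30, 27]), (0.44, [400, 232, 79, 97])]
beaker [(0.75, [139, 312, 35, 29])]
tongs [(0.83, [493, 226, 25, 63])]
```

View pics/scene1.png

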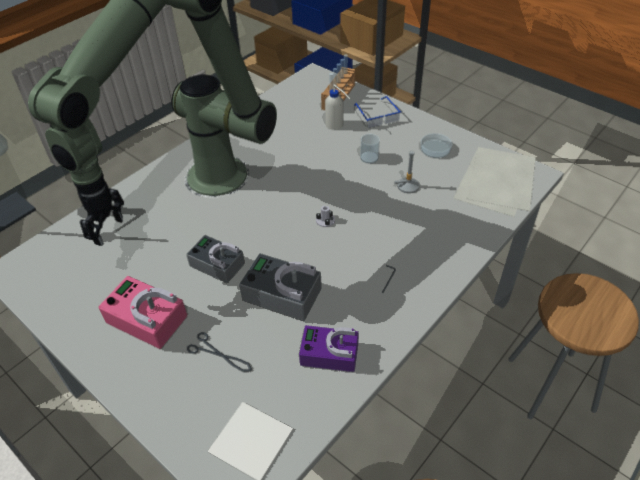

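View pics/top1.png

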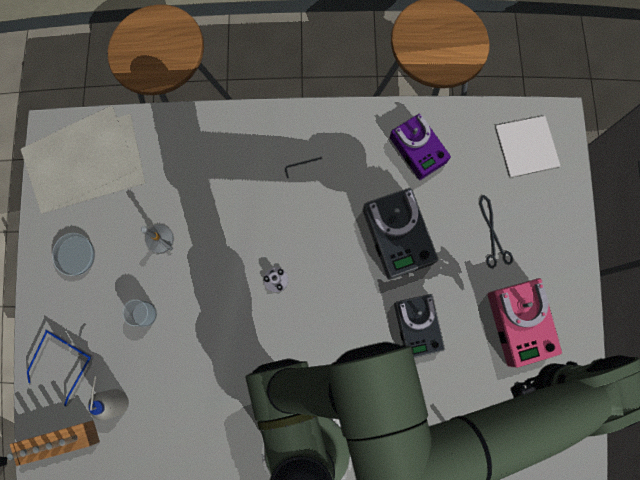

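The scene image shows four pump candidates: pink (140,310), small dark grey (214,257), large dark grey (281,285) and purple (330,348). In the top image they are at (525,322), (418,323), (400,235) and (420,146). "Not pink or purple, larger of its colour" picks the large dark grey one. There is only one rotor, at scene (326,215) and top (274,279). Next is a close look with the wrist camera.

Run:
```python
from h import *
t=manip.capture("top");s=manip.capture("scene");w=manip.capture("wrist")
sp=onz(t,396,211,.125); print("spindle top",sp, onz(s,298,274,.125))
print("rotor",onz(t,274,279,.03),onz(s,326,216,.03))
print("disp",onz(t,403,262,.085))
for n,p in dict(sm=(418,323),purple=(420,146),pink=(525,322),hex=(300,165),tongs=(493,235),burner=(156,238),beaker=(139,313)).items(): print(n,onz(t,*p,.05).round(3))
o=manip.observe(); print(o["tcp_rot"],o["ee_pos"],np.array(w["intrinsics"]).tolist(),w["k1"])
oo,d=ray(w,320,240);print("wristcam",oo,d,np.array(w["R"]).round(3).tolist())
from scipy.spatial.transform import Rotation as Rn
q=o["tcp_rot"];R=Rn.from_quat([q[1],q[2],q[3],q[0]]).as_matrix() if np.size(q)==4 else np.array(q)
print("cam in tool",R.T@(oo-o["ee_pos"]),(np.array(w["R"])@R).round(3).tolist())
save(t,"crop1",(340,170,460,370),3)
```

```text
spindle top [ 0.59428375 -0.23181486  0.125     ] [ 0.60845928 -0.22691612  0.125     ]
rotor [0.4428205  0.07500102 0.03      ] [0.45711265 0.06836444 0.03      ]
disp [ 0.47341285 -0.24910463  0.085     ]
sm [ 0.323 -0.286  0.05 ]
purple [ 0.783 -0.311  0.05 ]
pink [ 0.316 -0.562  0.05 ]
hex [0.737 0.004 0.05 ]
tongs [ 0.542 -0.491  0.05 ]
burner [0.551 0.379 0.05 ]
beaker [0.359 0.421 0.05 ]
[1.67437081e-05 9.84574439e-01 1.74966206e-01 1.03808662e-05] [ 0.18953012 -0.51634623  0.25629142] [[383.74643388654357, 0.0, 322.12302602260996], [0.0, 383.74643388654357, 242.39811948972059], [0.0, 0.0, 1.0]] -0.028909337692097973
wristcam [ 0.26807986 -0.48728632  0.37385543] [-0.30351403 -0.10581073 -0.94697042] [[0.345, -0.939, 0.0], [-0.887, -0.326, 0.327], [-0.307, -0.113, -0.945]]
cam in tool [ 0.08375428 -0.00021328 -0.1175628 ] [[0.0, 1.0, -0.0], [-0.945, 0.0, -0.327], [-0.327, 0.0, 0.945]]
```

View pics/crop1.png

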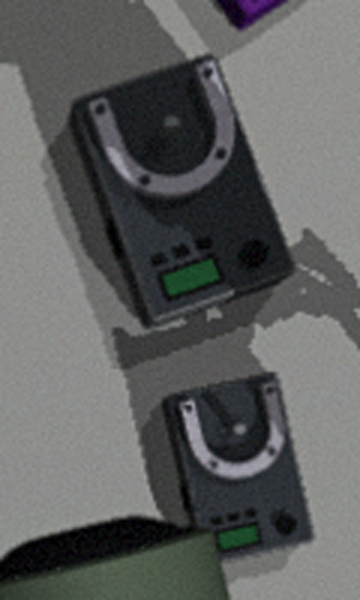

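The large grey pump is at crop (180,200), with its horseshoe opening up in the image (+x, slightly +y) and a yaw of about +0.3. The small look-alike is below it at (240,460). Moving the wrist camera over the pump.

```bash
cat >> h.py <<'E'
from scipy.spatial.transform import Rotation as Rn
def down(phi):
    y=np.array([np.cos(phi),np.sin(phi),0]);z=np.array([0,0,-1.]);x=np.cross(y,z)
    q=Rn.from_matrix(np.stack([x,y,z],1)).as_quat(); return [q[3],q[0],q[1],q[2]]
E
python3 - <<'E'
from h import *
q=down(.3-np.pi/2)
print([None if manip.inverse_kinematics([.6,-.23,.27],down(.3+k)) is None else np.round(manip.inverse_kinematics([.6,-.23,.27],down(.3+k)),2).tolist() for k in(-np.pi/2,0,np.pi/2,np.pi)])
manip.line_to([.19,-.516,.33],vel=.3)
manip.move_to([.6,-.23,.27],q)
w=manip.capture("wrist");save(w,"w1");np.save("w1.npy",w,allow_pickle=True)
for k in("spindle","flat","pump"): print(k,[(round(d["score"],2),[int(x) for x in d["extent"]]) for d in manip.boxes_of(w,k)])
print(manip.observe()["clock"])
E
```

```text
[[-0.48, 0.49, 0.1, 1.18, 0.0, 2.36], [-0.48, 0.49, 0.1, 1.18, 0.0, 0.79], [-0.48, 0.49, 0.1, 1.18, 0.0, -0.78], [-0.48, 0.49, 0.1, 1.18, 0.0, -2.35]]
spindle [(0.92, [323, 229, 26, 35]), (0.66, [302, 439, 21, 12])]
flat []
pump [(0.95, [490, 60, 153, 120]), (0.77, [530, 471, 38, 12]), (0.66, [303, 410, 91, 81]), (0.62, [323, 256, 159, 220])]
3.6667
```

View pics/w1.png

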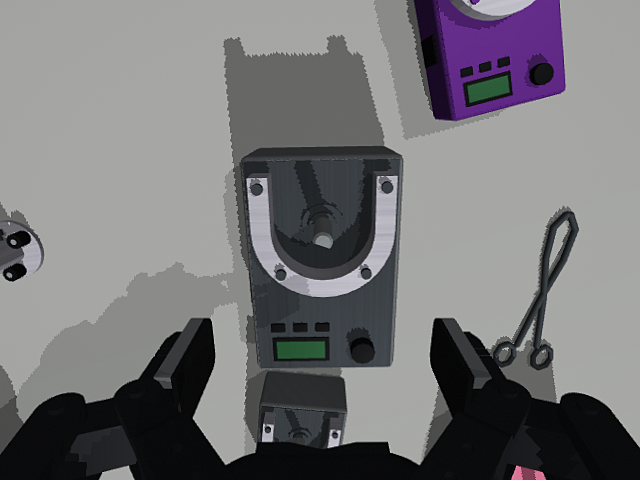

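The wrist view shows the grey pump squarely, with the spindle top at (323,240), the horseshoe tips at (258,180) and (387,178), and the rotor at the left edge (20,250). I'll zoom into the same picture and overlay the current pose estimate.

Run:
```python
from h import *
from scipy.optimize import least_squares
w=np.load("w1.npy",allow_pickle=True).item()
# features: horseshoe screws/ends rough pixel -> pump coords (x,y,z)
obs=[((323,238),(.045,0,.133)),((271,179),(.088,.040,.109)),((376,177),(.088,-.040,.109)),
((322,297),(-.010,0,.109)),((243,367),(-.1,.065,.085)),((393,365),(-.1,-.065,.085)),((241,167),(.1,.065,.085)),((403,160),(.1,-.065,.085))]
P=np.array([o[0] for o in obs],float);M=np.array([o[1] for o in obs])
def W(p,M): 
    c,s=np.cos(p[2]),np.sin(p[2]);return np.stack([p[0]+c*M[:,0]-s*M[:,1],p[1]+s*M[:,0]+c*M[:,1],M[:,2]],1)
r=least_squares(lambda p:(proj(w,W(p,M))-P).ravel(),[.55,-.24,.3],loss="soft_l1")
print(r.x,(proj(w,W(r.x,M))-P).round(1).tolist(), "spindle",W(r.x,np.array([[.045,0,.133]])))
im=w["image"][:,:,::-1].copy()
S=4;a=cv2.resize(im[140:380,230:415],None,fx=2.4,fy=2.4,interpolation=cv2.INTER_CUBIC)
tr=lambda X:((proj(w,W(r.x,np.array(X)))-[230,140])*2.4).astype(int)
th=np.linspace(0,2*np.pi,60)
box=[(.1,.065,.085),(-.1,.065,.085),(-.1,-.065,.085),(.1,-.065,.085)]
cv2.polylines(a,[tr(box)],True,(0,0,255),1)
for R in(.04,.055):cv2.polylines(a,[tr([(.045-R*np.sin(q/2),R*np.cos(q/2),.109) for q in th])],False,(0,255,0),1)
b=cv2.resize(im[200:270,300:346],None,fx=7.5,fy=7.5,interpolation=cv2.INTER_CUBIC)
h=max(a.shape[0],b.shape[0]);pad=lambda x:cv2.copyMakeBorder(x,0,h-x.shape[0],0,0,0)
o=np.hstack([pad(a),pad(b)]);print(o.shape);cv2.imwrite("pics/c2.png",o)
```

```text
[ 0.55125205 -0.2462691   0.29981011] [[-0.4, 5.9], [-3.6, -1.8], [1.5, 0.0], [0.6, 1.1], [11.1, 4.4], [-1.9, 6.2], [-2.3, -10.3], [3.1, -3.5]] spindle [[ 0.59424472 -0.23297885  0.133     ]]
(576, 789, 3)
```

View pics/c2.png

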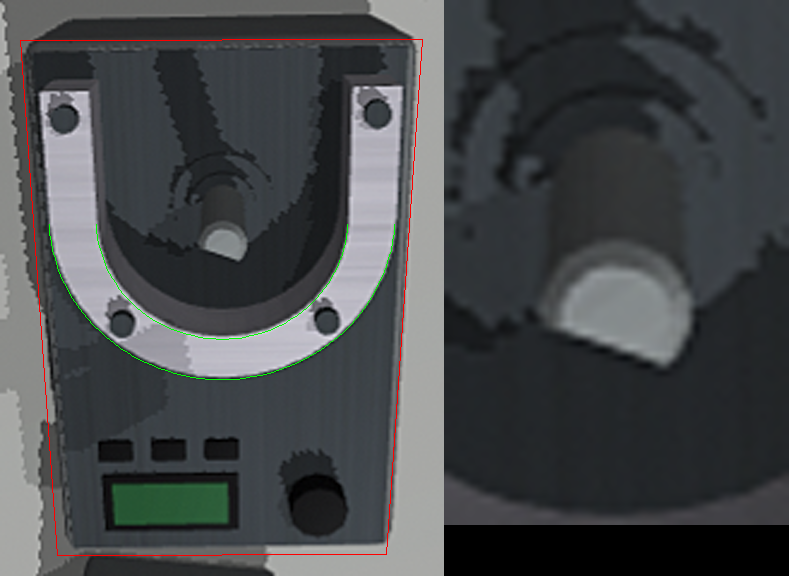

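The overlay fits the arc. The D-shaped spindle top, at crop (618,315), has its flat edge from (550,325) to (668,365), so the flat faces down and left, almost opposite the mouth. I'll refine the fit, then compute the flat's heading.

Run:
```python
from h import *
from scipy.optimize import least_squares
w=np.load("w1.npy",allow_pickle=True).item()
A=[((90,92),(None,.04)),((97,225),(None,.04)),((352,90),(None,-.04)),((348,225),(None,-.04)),((222,338),(.005,None)),
((40,93),(None,.055)),((48,225),(None,.055)),((403,88),(None,-.055)),((396,225),(None,-.055)),((222,379),(-.01,None))]
X=[onz(w,230+p[0]/2.4,140+p[1]/2.4,.109) for p,_ in A]
def f(p):
    c,s=np.cos(p[2]),np.sin(p[2]);r=[]
    for x,(_,m) in zip(X,A):
        dx,dy=x[0]-p[0],x[1]-p[1];l=(c*dx+s*dy,-s*dx+c*dy)
        r.append(l[0]-m[0] if m[0] is not None else l[1]-m[1])
    return r
r=least_squares(f,[.551,-.246,.3]);p=r.x;print(p,(np.array(r.fun)*1e3).round(1))
c,s=np.cos(p[2]),np.sin(p[2]);sp=np.array([p[0]+.045*c,p[1]+.045*s]);print("spindle",sp)
g=lambda u,v,z=.133:onz(w,300+(u-444)/7.5,200+v/7.5,z)[:2]
a,b=g(550,325),g(668,365);t=b-a;n=np.array([-t[1],t[0]]);
mid=(a+b)/2
if n@(mid-sp)<0:n=-n
print("flat world",np.arctan2(n[1],n[0]),"rel",np.arctan2(n[1],n[0])-p[2],"width",np.linalg.norm(t),"axis from top D",mid-n/np.linalg.norm(n)*.0035,"inner top centre",g(622,240+60))
np.save("pump.npy",np.r_[sp,p[2]])
```

```text
[ 0.55165515 -0.24656766  0.30703701] [-0.2 -0.2  0.4  0.   0.1 -0.   0.4 -0.1 -0.3 -0.1]
spindle [ 0.59455065 -0.23296706]
flat world 3.0946412739568987 rel 2.787604260887222 width 0.011783137338420237 axis from top D [ 0.59610437 -0.23325063] inner top centre [ 0.59723342 -0.23291937]
```

Run:
```python
from h import *
x,y,psi=np.load("pump.npy"); x+=.0007
phi=psi+2.788
st=lambda n:(lambda o:print(n,round(o["clock"],2),"op",round(o["opening"],4),"F",np.round(o["ft_force"],1),"T",np.round(o["wrist_torque"],2),"ff",np.round(o["finger_force"],1),np.round(o["ee_pos"],4),"j6",round(o["joints"][5],2)))(manip.observe())
manip.move_to([x,y,.21],down(phi)); 
manip.command_gripper(.04,20)
st("above")
print(manip.line_to([x,y,.139],vel=.08,force_limit=8)); st("down")
manip.command_gripper(0,20); st("pinch20")
w=manip.capture("wrist");save(w,"w2")
```

```text
above 7.81 op 0.0397 F [ 0.4  0.1 -0.3] T [-0.02  0.02  0.02] ff 0.0 [ 0.5952 -0.233   0.21  ] j6 -2.01
False
down 8.85 op 0.04 F [-0.3  0.4 -0.8] T [-0.02 -0.01  0.02] ff 0.0 [ 0.5957 -0.2332  0.1396] j6 -2.01
pinch20 9.22 op 0.0095 F [ 5.   0.7 -2.1] T [-0.04 -0.98 -0.06] ff 23.9 [ 0.5976 -0.2333  0.14  ] j6 -2.01
```

Run:
```python
from h import *
_,_,psi=np.load("pump.npy"); ax=np.array([.5960,-.2331])
st=lambda n:(lambda o:print(n,round(o["clock"],2),"op",round(o["opening"],4),"F",np.round(o["ft_force"],1),"T",np.round(o["wrist_torque"],2),np.round(o["ee_pos"],4),"j6",round(o["joints"][5],2)))(manip.observe())
manip.command_gripper(0,40)
for d in np.linspace(2.788,0,9):
    u=psi+d; p=ax-.00175*np.array([np.cos(u),np.sin(u)])
    manip.move_to([*p,.139],down(u)); st(round(d,2))
manip.dwell(.2); st("end")
```

```text
2.79 9.73 op 0.0089 F [-1.4  0.5  5.1] T [0.17 0.39 0.02] [ 0.5978 -0.2333  0.14  ] j6 -2.01
2.44 10.16 op 0.0087 F [-0.6  1.8  5.3] T [ 0.22  0.51 -0.06] [ 0.5974 -0.2338  0.1399] j6 -1.66
2.09 10.58 op 0.0085 F [-2.6  0.9  6.4] T [ 0.32  0.59 -0.05] [ 0.5969 -0.2341  0.1399] j6 -1.32
1.74 11.01 op 0.0088 F [-2.9  1.5  7.2] T [ 0.52  0.64 -0.09] [ 0.5963 -0.2342  0.1399] j6 -0.97
1.39 11.43 op 0.0091 F [-3.4  2.8  6.7] T [ 0.65  0.64 -0.02] [ 0.5957 -0.2341  0.14  ] j6 -0.62
1.05 11.86 op 0.0088 F [-2.7  3.8  6.3] T [ 0.79  0.52 -0.03] [ 0.5952 -0.2338  0.1399] j6 -0.27
0.7 12.28 op 0.0089 F [-2.9  2.9  7. ] T [ 0.89  0.51 -0.03] [ 0.5948 -0.2333  0.1399] j6 0.08
0.35 12.71 op 0.0091 F [-1.5  3.9  5.5] T [ 0.96  0.32 -0.03] [ 0.5946 -0.2328  0.1399] j6 0.42
0.0 13.13 op 0.0088 F [-0.8  4.7  6.1] T [ 0.98  0.17 -0.04] [ 0.5945 -0.2321  0.1399] j6 0.77
end 13.33 op 0.0088 F [-1.3  4.7  6.6] T [ 1.06  0.13 -0.06] [ 0.5945 -0.2322  0.1399] j6 0.77
```

Run:
```python
from h import *
x,y,psi=np.load("pump.npy")
manip.command_gripper(.04)
p=manip.observe()["ee_pos"]; manip.line_to([p[0],p[1],.25],vel=.2)
w=manip.capture("wrist");np.save("w3.npy",w,allow_pickle=True)
u,v=proj(w,[.596,-.233,.133])[0];print(u,v)
u,v=int(u),int(v)
a=cv2.resize(w["image"][v-35:v+35,u-27:u+27,::-1],None,fx=8,fy=8,interpolation=cv2.INTER_CUBIC);print("A origin",u-27,v-35)
q=down(psi-np.pi/2)
manip.move_to([.445,.073,.22],down(-np.pi/2))
r=manip.capture("wrist");np.save("w4.npy",r,allow_pickle=True)
for k in("rotor","screw","hub"): print(k,[(round(d["score"],2),[int(x) for x in d["extent"]]) for d in manip.boxes_of(r,k)])
u,v=proj(r,[.447,.073,.03])[0];u,v=int(u),int(v);print("B origin",u-45,v-70)
b=cv2.resize(r["image"][max(v-70,0):v+70,u-45:u+45,::-1],None,fx=4,fy=4,interpolation=cv2.INTER_CUBIC)
h=560;o=np.hstack([cv2.copyMakeBorder(i,0,h-i.shape[0],0,0,0) for i in(a,b)]);print(o.shape);cv2.imwrite("pics/c3.png",o)
print(manip.observe()["clock"])
```

```text
326.88652995837555 247.98950067354176
A origin 299 212
rotor [(0.62, [322, 206, 69, 75])]
screw [(0.66, [321, 207, 74, 75])]
hub [(0.98, [321, 206, 71, 70])]
B origin 276 144
(560, 792, 3)
16.725
```

View pics/c3.png

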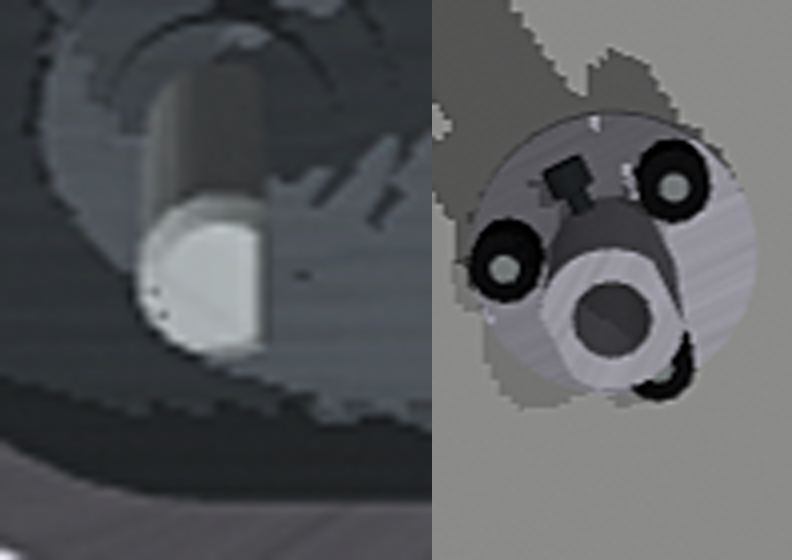

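Left: the spindle's flat, edge at (262,220–345), now faces the mouth side squarely. Right: the rotor, with its bore at (612,318), screw head at (570,183) and roller caps at (507,268) and (674,187). Computing the rotor pose.

Run:
```python
from h import *
w=np.load("w3.npy",allow_pickle=True).item();r=np.load("w4.npy",allow_pickle=True).item()
psi=np.load("pump.npy")[2]
g=lambda u,v,z:onz(w,299+u/8,212+v/8,z)[:2]
e=g(262,345,.132)-g(262,220,.132);print("flat edge dir rel pump y",np.arctan2(e[1],e[0])-psi)
# D top: left extremity of circle (135) -> 14 mm dia at z .131 ; vertical extents 190..360
ex=np.array([np.cos(psi),np.sin(psi)])
print("left edge+7",g(135,285,.130)+.007*ex,"flat-3.5",g(265,285,.130)-.0035*ex)
f=lambda u,v,z:onz(r,276+(u-432)/4,144+v/4,z)[:2]
bore=f(612,318,.054);fl=(f(471,250,.005)+f(757,250,.005))/2;fl2=(f(613,111,.005))
print("bore",bore,"flange",fl,"top edge-32",fl2-[.032,0])
c=bore*.5+fl*.5
for n,p,z,off in(("screw",(570,183),.013,0),("r1",(507,268),.0205,None),("r2",(674,187),.0205,None),("r3",(663,372),.0205,None)):
    d=f(*p,z)-c;print(n,np.linalg.norm(d),np.arctan2(d[1],d[0]))
o=f(640,260,.054)  # flat edges of hub top (upper right/lower left)
for a,b in(((640,250),(688,330)),((545,312),(580,375))):
    d=f(*b,.054)-f(*a,.054);print("hubflat dir",np.arctan2(d[1],d[0]),np.linalg.norm(d))
for yaw in(.3,.35): print([np.round(x,2).tolist() if x is not None else None for x in (manip.inverse_kinematics([*bore,.1],down(yaw+k)) for k in(np.pi/2,-np.pi/2))])
```

```text
flat edge dir rel pump y -1.5624021640989953
left edge+7 [ 0.59607721 -0.23385162] flat-3.5 [ 0.59621596 -0.2337968 ]
bore [0.44619009 0.07351118] flange [0.44761184 0.07316599] top edge-32 [0.44635822 0.0733741 ]
screw 0.0196421969059397 0.4885713994623678
r1 0.022569856662754694 1.5453633754678966
r2 0.022041118931414888 -0.6154656230106919
r3 0.025162007586381853 -2.6964700415545897
hubflat dir -2.6082522590897694 0.018355708802326405
hubflat dir -2.662329684890614 0.014361052139675031
[[-0.0, 0.33, -0.65, 0.59, 0.0, -0.3], [-0.0, 0.33, -0.65, 0.59, 0.0, 2.84]]
[[-0.0, 0.33, -0.65, 0.59, 0.0, -0.35], [-0.0, 0.33, -0.65, 0.59, 0.0, 2.79]]
```

Run:
```python
from h import *
st=lambda n:(lambda o:print(n,round(o["clock"],2),"op",round(o["opening"],4),"F",np.round(o["ft_force"],1),"T",np.round(o["wrist_torque"],2),np.round(o["ee_pos"],4),"j6",round(o["joints"][5],2)))(manip.observe())
psi=np.load("pump.npy")[2]; phi=.47+np.pi/2; rx,ry=.4465,.0735
manip.command_gripper(.05,60)
manip.move_to([rx,ry,.13],down(phi))
print(manip.line_to([rx,ry,.049],vel=.1,force_limit=8)); st("at")
manip.command_gripper(0,60); st("grip")
manip.line_to([rx,ry,.21],vel=.15); st("lift")
manip.move_to([.5961,-.2327,.21],down(psi+np.pi/2)); manip.dwell(.3);st("over")
w=manip.capture("wrist");save(w,"w5",(160,120,480,440),1.8)
```

```text
False
at 20.97 op 0.0499 F [ 1.1  0.5 -0.1] T [0.01 0.05 0.06] [0.4469 0.0735 0.0494] j6 -0.47
grip 21.32 op 0.0232 F [-1.7 -0.2  5.1] T [ 0.02  0.21 -0.04] [0.4472 0.0735 0.0497] j6 -0.47
lift 22.54 op 0.0229 F [ 0.  -0.6 -2.6] T [0.04 0.   0.01] [0.4458 0.0735 0.2092] j6 -0.47
over 24.12 op 0.0227 F [-0.5 -0.8 -1.8] T [0.02 0.   0.02] [ 0.5963 -0.2317  0.2104] j6 -0.79
```

View pics/w5.png

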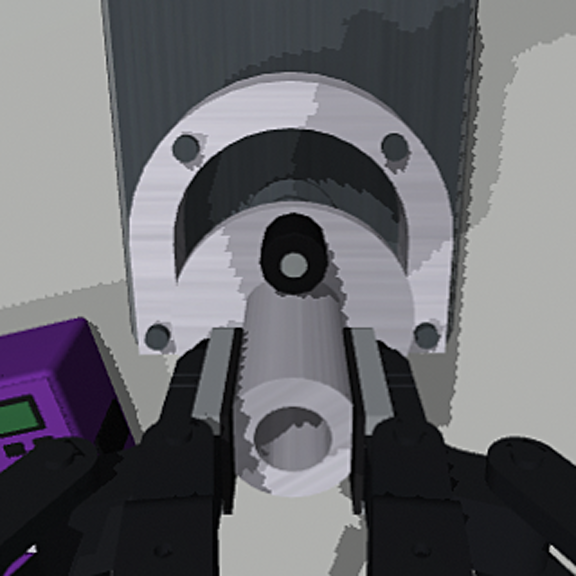

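The rotor is held squarely. The rear roller, at (293,262), points to the display side, so the screw points to the mouth, and the bore is at (293,438). Lowering it, with a small search if it lands on the shaft top.

Run:
```python
from h import *
st=lambda n:(lambda o:print(n,round(o["clock"],2),"op",round(o["opening"],4),"F",np.round(o["ft_force"],1),"T",np.round(o["wrist_torque"],2),np.round(o["ee_pos"],4)) or o)(manip.observe())
w=manip.capture("wrist");b=onz(w,160+293/1.8,120+438/1.8,.215);print("bore",b)
ax=np.array([.5961,-.2330]); off=b[:2]-manip.observe()["ee_pos"][:2]; print("off",off)
off=np.clip(off,-.0015,.0015)*.5
t=ax-off+[0,-.0008]
manip.line_to([*t,.19],vel=.1); st("pre")
for k,(dx,dy) in enumerate([(0,0),(1,0),(-1,0),(0,1),(0,-1),(1.5,1.5),(-1.5,1.5),(-1.5,-1.5),(1.5,-1.5)]):
    p=t+np.array([dx,dy])*.0012
    if k: manip.line_to([*p,.188],vel=.05)
    hit=manip.line_to([*p,.160],vel=.04,force_limit=9); o=st((k,hit))
    if o["ee_pos"][2]<.176: break
```

```text
bore [ 0.59515912 -0.23184435  0.215     ]
off [-0.00102746  0.00028871]
pre 24.57 op 0.0229 F [-0.3  0.2 -0.8] T [ 0.02  0.06 -0.01] [ 0.596  -0.2337  0.1892]
(0, True) 24.99 op 0.0231 F [ 0.3  0.3 -1.9] T [ 0.04  0.02 -0.02] [ 0.596  -0.2333  0.1784]
(1, True) 25.68 op 0.0231 F [-0.8  0.9 -2.2] T [ 0.15  0.15 -0.01] [ 0.5969 -0.2332  0.1791]
(2, False) 26.85 op 0.0232 F [ 1.  2. -3.] T [ 0.52 -0.19  0.01] [ 0.5953 -0.2336  0.1597]
```

Run:
```python
from h import *
st=lambda n:(lambda o:print(n,round(o["clock"],2),"op",round(o["opening"],4),"F",np.round(o["ft_force"],1),"T",np.round(o["wrist_torque"],2),np.round(o["ee_pos"],4)) or o)(manip.observe())
p=manip.observe()["ee_pos"].copy()
p[1]-=.0005
for z in(.15,.144,.1405,.139,.137):
    h=manip.line_to([p[0],p[1],z],vel=.04,force_limit=14); st((z,h))
    if h: break
manip.dwell(.3); st("rest")
```

```text
(0.15, False) 27.25 op 0.0229 F [ 1.8  4.  -4.1] T [ 0.87 -0.39  0.05] [ 0.5953 -0.2336  0.1493]
(0.144, False) 27.55 op 0.0228 F [ 1.7  4.3 -4.9] T [ 1.07 -0.4  -0.  ] [ 0.5953 -0.2336  0.1436]
(0.1405, False) 27.8 op 0.0228 F [ 0.3  5.7 -1.3] T [ 1.2  -0.16  0.04] [ 0.5954 -0.2337  0.1408]
(0.139, False) 28.05 op 0.0233 F [-2.   6.9  6.7] T [ 1.54  0.43 -0.01] [ 0.5955 -0.2336  0.1407]
(0.137, False) 28.3 op 0.0232 F [-4.9  8.7 17.4] T [1.93 1.3  0.  ] [ 0.5955 -0.2337  0.1406]
rest 28.6 op 0.023 F [-5.2  8.7 17.8] T [ 1.92  1.27 -0.04] [ 0.5955 -0.2336  0.1405]
```

It's seated at the predicted height (TCP 0.1405). I'll relieve the side load, grip harder and press.

Run:
```python
from h import *
st=lambda n:(lambda o:print(n,round(o["clock"],2),"op",round(o["opening"],4),"F",np.round(o["ft_force"],1),"T",np.round(o["wrist_torque"],2),np.round(o["ee_pos"],4)) or o)(manip.observe())
manip.command_gripper(0,100); st("grip")
manip.line_to([.5946,-.2324,.1345],vel=.03); manip.dwell(.5); st("press")
w=manip.capture("wrist");s=manip.capture("scene")
a=cv2.resize(w["image"][120:440,160:480,::-1],None,fx=1.5,fy=1.5);b=cv2.resize(s["image"][230:330,230:330,::-1],(320,320),interpolation=cv2.INTER_CUBIC)
cv2.imwrite("pics/fin.png",np.hstack([a,cv2.copyMakeBorder(b,0,160,0,0,0)]))
```

```text
grip 28.82 op 0.0226 F [-5.9  8.  17.5] T [1.97 1.32 0.03] [ 0.5955 -0.2337  0.1407]
press 29.57 op 0.0226 F [-8.3  7.4 28.7] T [1.76 2.   0.04] [ 0.5955 -0.2334  0.1405]
```

View pics/fin.png

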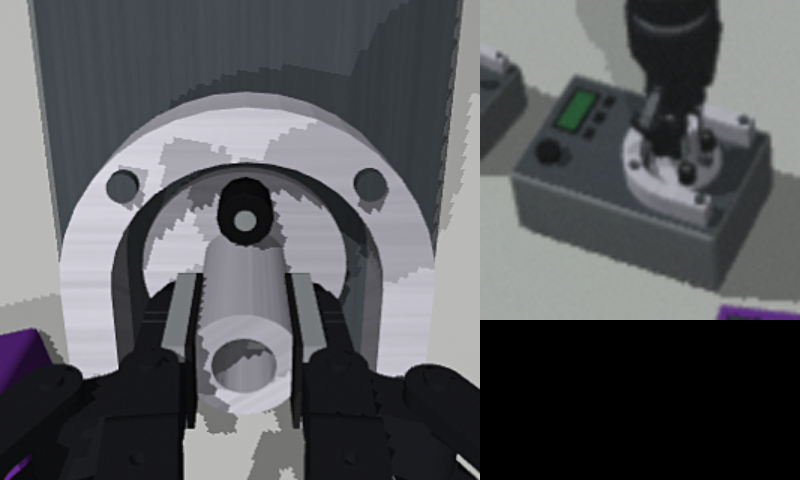

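The rotor sits deep inside the horseshoe with its rear roller, at (245,215), toward the display. So the screw faces the mouth, and the arm is pressing with about 29 N.

```bash
python3 -c "
from h import *
print(manip.job_done())"
```

```text
the job is handed in; nothing more can be done
None
```

The job is handed in: I turned the spindle flat to the mouth and seated the rotor at the expected home height with its screw over the flat. The arm still grips the rotor (grip set to 100 N) and presses it down with about 29 N.

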